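# Unlock an offset lever and hold it level over its mount

## Task

Fit the red-handled key in the slot of the brass captive screw on the grey dock and turn it about a quarter turn anticlockwise (seen from above), so that its tongue swings clear of the green offset lever, then put the key back upright in its stand, all the way down. Then grip the lever across its bar at its balance point, lift it out of the dock and hold it level and still a few centimetres above the blue mount, its big bored boss over the thick post and its tail eye over the thin pin, finishing while still holding it there, touching nothing. Turn the screw only with the key, and leave the beaker, the timer and the brown bottle on the left where they stand.

Things in the scene. Friction and masses are not known exactly. Their poses are not given: they have to be found in the camera images.
- dock: Grey fixed fixture, plate 200 x 100 x 8 mm. Origin on the desk under the lever's boss; x along the lever to its tail, z up. The lever rests 40 mm up on a column (loose 6 mm stub in the bore) and, at x = 109 to 127 mm, in a saddle with cheeks 2.5 mm beside the bar, up to 51 mm high. Lift it straight up. Under the bar from x = 20 to 100 mm there is only the plate.
- lock (a joint): Captive brass screw on the dock, upright axis at dock x = 88, y = +30 mm. Rad: 0 = locked (tongue 31 mm long from the axis, 10 mm wide, points to dock -y over the lever's bar, 1.5 mm above it), grows anticlockwise from above, stop at 1.5; clear of the lever from 1.05. Starts at 0 to 0.15, stays where left (friction 0.04 N m).
- lock_slot (a point): Centre of the top of the brass screw head, on its axis, 73.5 mm above the desk; head 27 mm across. A straight slot 7.5 mm wide and 8 mm deep crosses the whole head, open at both ends, along this frame's y axis (tongue to its -y). The frame turns with the screw; at joint value 0 it is parallel to the dock's.
- key: Key 112 mm tall, 90 g. Origin at the blade's tip on its axis, z up. Blade 20 mm (x) by 4 mm (y), 16 mm long; black flange 40 mm across, underside 62 mm above the tip; red handle 76 to 112 mm above the tip, 44 mm along x, 12 mm thick in y: grip it across y. In the stand the flange rests on top, tip at desk height. In the slot it has 1.75 mm play each side: the screw lags it by up to 0.18 rad.
- key_grip (a point): Middle of the key's red handle, 96 mm above the blade's tip, axes as key.
- stand: Grey block 60 x 60 x 62 mm, fixed; origin at the centre of its underside on the desk.
- stand_hole0 (a point): Centre of the mouth of the stand's round through hole, 62 mm above the desk; hole 27 mm across, bevelled: the blade goes in at any yaw.
- lever: Green offset lever, about 0.42 kg (0.33 to 0.53). Origin on the axis of its boss at the underside; x along the bar to the tail, z up. Boss 44 mm across, 28 mm high, bore 22 mm; bar 16 mm wide (y), 14 mm high (z = 0 to 14), to x = 132 mm; steel tail eye 22 mm across at x = 140 mm. In the dock its underside is 40 mm above the desk.
- lever_balance (a point): Balance point of the lever: in the bar, 42 mm from the boss's axis towards the tail, 7 mm above the underside (mid height of the bar). Axes as lever.
- lever_tail (a point): Centre of the tail eye at the underside, 140 mm from the boss's axis.
- mount: Blue fixture, fixed to the desk: base plate 200 x 74 x 10 mm with the layout of the dock. Origin on the desk under the thick post, x towards the thin pin, z up. The dock and the mount may stand on either side of the key stand.
- mount_post (a point): Top of the mount's thick post (19 mm across), 50 mm above the desk; the lever's boss belongs over it.
- mount_pin (a point): Top of the mount's thin pin (8 mm across), 43 mm above the desk, 140 mm along mount x; the lever's tail eye belongs over it.
- beaker: Bystander: clear beaker, 72 mm across, 90 mm tall, loose; origin at the centre of its underside.
- timer: Bystander: white dial timer 58 x 62 x 58 mm, loose; origin at the centre of its underside.
- reagent_a: Bystander: brown bottle with a blue cap, on the left of the desk, 72 mm across, 148 mm tall, loose; origin at the centre of its underside.
Things that resemble listed ones, but are neither listed nor needed, are in the scene too. Of the things that look like the key, take the one that is nearest to the robot's base at the start.

How it is judged:
On the way, in this order (a step that is already met when the one before it is completed fails the run):
1. the brass screw is turned to at least 1.05 rad, clear of the lever (value of joint lock above 1.05 rad), for 0.1 s.
2. the key stands back in its stand, let go (value of joint lock above 1.05 rad and horizontal distance between key and stand_hole0 below 0.01 m and z of key in the frame of stand below 0.006 m and angle between key's own z axis and vertical below 0.1 rad and contact force between the fingers and key below 0.1 N), for 0.2 s.
3. the lever is lifted clear of the dock, gripped at its balance point (x of the grasp point in the frame of lever between 0.027 and 0.057 m and contact force between the fingers and lever above 3 N and height (world z) of lever above 0.06 m and contact force between lever and dock below 0.1 N), for 0.1 s.
At the end, for the whole second after the job is handed in: Screw at 1.05 rad or more; key let go, upright and fully down in its stand (10 mm); fingers on the bar within 15 mm of the balance point; lever still, within 0.08 rad of level, boss within 12 mm of the post, tail within 15 mm of the pin, 12 to 100 mm above the post, touching no fixture (all of step 2 and x of the grasp point in the frame of lever between 0.027 and 0.057 m and contact force between the fingers and lever above 3 N and horizontal distance between lever and mount_post below 0.012 m and horizontal distance between lever_tail and mount_pin below 0.015 m and z of lever in the frame of mount_post between 0.012 and 0.1 m and angle between lever's own z axis and vertical below 0.08 rad and linear speed of lever below 0.02 m/s and contact force between lever and mount below 0.1 N and contact force between lever and dock below 0.1 N); the arm keeps its last pose, push and grip.
It fails at once if the screw is pushed by the fingers instead of the key (contact force between the fingers and lock above 2 N).
It fails at once if a bystander (beaker, timer, brown bottle) is moved more than 15 mm or tipped (distance of any of beaker, timer, reagent_a from where it was at the start of the episode above 0.015 m or angle between any of beaker, timer, reagent_a's own z axis and vertical above 0.3 rad).
It also fails if it takes over 61 s, if anything falls off the work surface, if the arm or the gripper's body presses on something with over 40 N, if the wrist force passes 120 N, or if a joint passes its speed limit or range.

## Robot

A 6-joint arm with a two-finger parallel gripper is mounted at the origin on a cart in front of the work surface, level with it; the furniture and walls round the work are solid. World frame = base frame: x ahead of the robot, y to its left, z up, the work surface at z = 0. Lengths are in m, angles in rad, forces in N, time in s.
With the tool pointing down it reaches from about 0.4 to 0.825 m from the base axis. Payload 7 kg.
Tool frame: the origin (TCP) lies between the finger pads; the fingertips stand 8 mm ahead of it and the grasp point (between the pads) lies 11 mm behind it (arm.finger_overhang is the distance from the TCP to the fingertips, in m); z points along the fingers, y is the line along which they close (so a half turn about z gives the same grasp; the last joint's range is limited). The gripper opens to 88 mm and grips with 3 to 60 N. Pads are 19 mm wide; open, the fingers measure 130 mm over their backs; the gripper's body (78 mm by 193 mm) begins 47 mm behind the grasp point.
Start: joints at [-0.83, 0.359, 0.012, 0, -1.224, -0.288], TCP at [0.295, -0.607, 0.235] pointing down, gripper open.
Joint ranges: [-3.07, 3.07], [-1.43, 2.12], [-1.02, 1.25], [-3.03, 1.67], [-3.05, -0], [-3.03, 3.03]. Speed limits (rad/s): [2.39, 2.39, 3.01, 3.14, 3.14, 3.14].

## Interface

Orientations are given as [roll, pitch, yaw] about the fixed x, y, z axes, in that order (R = Rz(yaw) Ry(pitch) Rx(roll)).
In Python, from station import arm gives the robot as it stands.
- The arm moves only by the tool move_arm, never from a script. Its argument "rows" is text: rows parted by semicolons, each of 7 numbers parted by spaces: the turn, a rotation vector about the tool's x, y, z in degrees, then the shift along the tool's x, y, z in m, then the finger opening in m, from 0 to 0.0876. A call has 1 to 8 rows; each row shifts and turns the commanded pose from where the row before left it, along the tool's axes as they then stand; what a row does not reach is not made up. A row lasts 1/8 s, in which the tool goes at most 62.5 mm and 10.7 degrees, less where a joint would pass 70% of its speed; a pose out of reach is approached as far as the arm can. A call is refused whole if a number of a shift passes 0.0625 or a number of a turn 10.7, either way. A call with a gripper value outside its range is refused whole. The fingers move at their own pace and stop on an object; "squeeze" is the grip in N (left out, the last holds). Time passes only in rows, so rows that do not move let the fingers close. It gives the time, the measured TCP pose, the force, the opening and the grip force at its end, in the units of the state.
- arm.get_state(): the state, without advancing time (a new reading comes with each control period).
- arm.grab_frame(name): name is "scene" or "top"; returns (picture, depth): 384x512x3 uint8, blue, green, red; 384x512 float32, m along the optical axis (not along the pixel's ray), 0 where there is no reading.
- arm.camera_model(name): a dict with "mtx" (3x3 intrinsics, pixels), "camera_from_world" (4x4, takes a point from world to camera coordinates). Camera axes: x right, y down, z forward; pixel columns grow to the right and rows downward; lengths in m; the calibration is good to about 2 mm. A picture is of the moment at which its call begins. camera_model takes no time and is no camera call.
- arm.job_done(): hands the job in; it is judged then, once.
The state is a dict: "t": time; "q": joint angles; "qd": joint speeds; "joint_efforts": joint torques, N m; "eef_pos": TCP position; "ee_rot": TCP orientation; "force": force on the tool from outside, world axes, zero at the start; "moment": the same for the moment, N m; "width": finger opening in m; "gripper_force": force on a finger pad.
Only numpy, scipy, OpenCV 4.12 (cv2) and the standard library are available. Lean on these libraries where they do the work, as an engineer would, in place of code of your own. Each camera call takes 0.05 s, during which the arm holds its last target. There are 200 camera calls.

## Working session

There is one attempt and no reset: what is moved stays moved. The work goes in short steps, Python scripts to look and compute and a tool call to move; the robot and the scene stay as the last step left them, time stands still between calls to the robot, and variables do not carry over. Pictures are saved under pics/ and viewed, at most 10 in all, crops included, and the job is handed in when it is done.

Besides the shell and the picture viewer there is one more tool, called after "Request:" as name(argument=value, ...) on one line, values as JSON. move_arm: Moves the arm, as the interface text tells. Its arguments: {"type":"object","properties":{"rows":{"type":"string"},"squeeze":{"type":"number"}},"required":["rows"]}

```bash
ls; mkdir -p pics; cat > h.py <<'E'
import numpy as np, cv2
from station import arm
def grab(n):
    im,d=arm.grab_frame(n); np.savez('pics/%s.npz'%n,im=im,d=d); return im,d
def pts(n,d):
    m=arm.camera_model(n);K=np.array(m['mtx']);T=np.linalg.inv(np.array(m['camera_from_world']))
    v,u=np.mgrid[:d.shape[0],:d.shape[1]]
    P=np.stack([(u-K[0,2])/K[0,0]*d,(v-K[1,2])/K[1,1]*d,d],-1)
    return P@T[:3,:3].T+T[:3,3]
E
python3 - <<'E'
from h import *
for n in ('top','scene'):
    im,d=grab(n); cv2.imwrite('pics/%s0.png'%n,cv2.resize(im,(800,600)))
    m=arm.camera_model(n); print(m['mtx'],np.linalg.inv(m['camera_from_world']).round(3))
print(arm.get_state())
E
```

```text
pics
[[381.7590273    0.         257.87405284]
 [  0.         381.7590273  198.23905897]
 [  0.           0.           1.        ]] [[-1.000e-03 -9.910e-01  1.360e-01  3.410e-01]
 [-1.000e+00  2.000e-03  6.000e-03  6.500e-02]
 [-6.000e-03 -1.360e-01 -9.910e-01  1.067e+00]
 [ 0.000e+00  0.000e+00  0.000e+00  1.000e+00]]
[[370.82389992   0.         259.79501118]
 [  0.         370.82389992 197.97372656]
 [  0.           0.           1.        ]] [[-0.64  -0.383  0.666 -0.133]
 [-0.768  0.293 -0.569  0.608]
 [ 0.022 -0.876 -0.482  0.545]
 [ 0.     0.     0.     1.   ]]
{'t': 0.1, 'q': array([-8.29913909e-01,  3.59297075e-01,  1.11714663e-02, -2.82953041e-04,
       -1.22412592e+00, -2.88111565e-01]), 'qd': array([-0.00021441, -0.00067299,  0.00329293,  0.00075249,  0.0015033 ,
       -0.00056788]), 'joint_efforts': array([ 1.91098252e-04, -5.84162021e+01,  2.93753278e+01,  7.01547414e+00,
        1.01930840e-02, -6.24458335e-05]), 'eef_pos': array([ 0.29507619, -0.60661804,  0.23374189]), 'ee_rot': array([ 3.14012184e+00, -1.58472138e-04, -2.68891802e+00]), 'force': array([ 0.51022081, -0.49750802, -0.28801558]), 'moment': array([ 0.02654893,  0.00645187, -0.00431697]), 'gripper_force': 0.0, 'width': 0.08773072822764026}
```

View pics/top0.png

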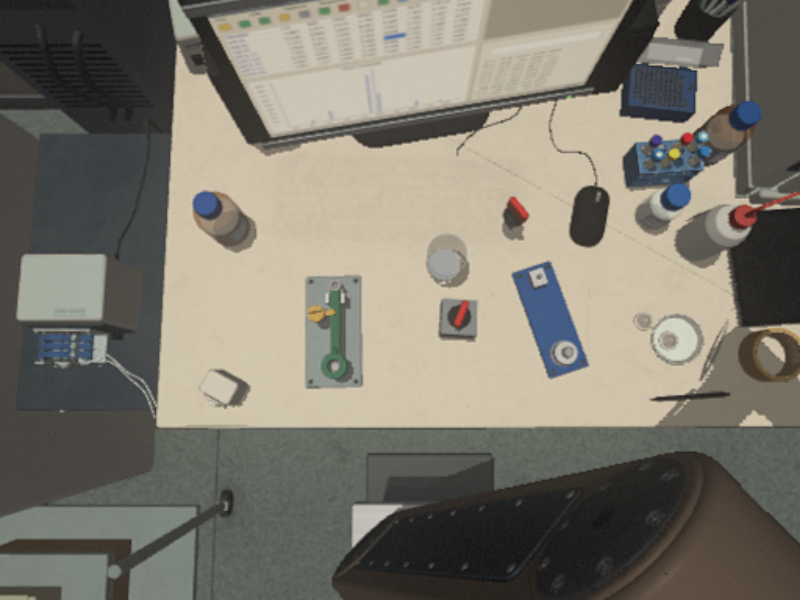

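View pics/scene0.png

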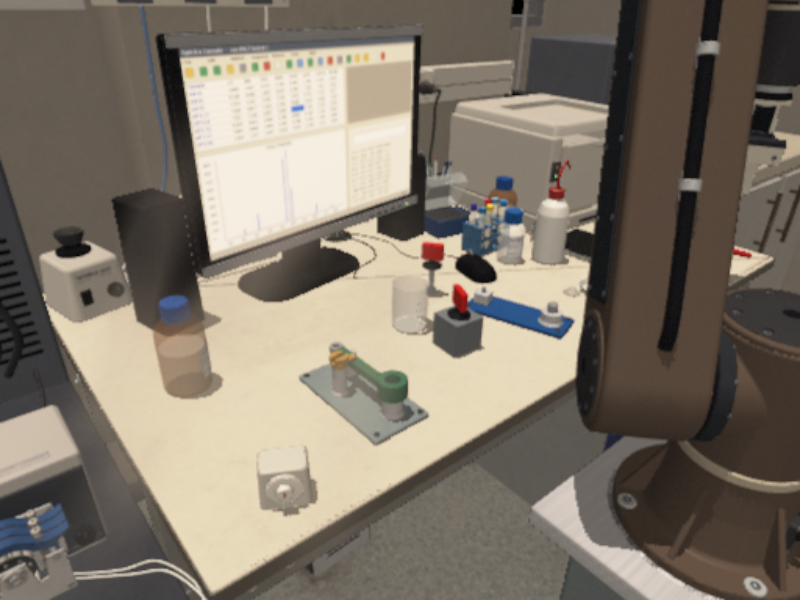

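The top view (800x600) shows the near key in its stand at (461,314). The dock's boss is at (335,366), its tail at (335,287) and the brass screw at (320,313). The mount's post is at (565,352) and its pin at (538,277). The decoy key is farther away at (516,210).

```bash
cat >> h.py <<'E'
def hsv(im): return cv2.cvtColor(im,cv2.COLOR_BGR2HSV).astype(int)
def rays(n,uv,z):
    "pixels to plane z"
    m=arm.camera_model(n);K=np.array(m['mtx']);T=np.linalg.inv(np.array(m['camera_from_world']))
    uv=np.atleast_2d(uv).astype(float); r=np.c_[(uv-K[:2,2])/K[0,0],np.ones(len(uv))]@T[:3,:3].T
    return T[:3,3]+r*((z-T[2,3])/r[:,2])[:,None]
def roi(x0,y0,x1,y1,s=512/800):
    m=np.zeros((384,512),bool); m[int(y0*s):int(y1*s),int(x0*s):int(x1*s)]=1; return m
def line(P):
    c=P.mean(0);w,V=np.linalg.eigh(np.cov((P-c).T)); a=V[:,-1]; return c,np.degrees(np.arctan2(a[1],a[0])),4*np.sqrt(w)
E
python3 - <<'E'
from h import *
f=np.load('pics/top.npz');im,d=f['im'],f['d'];P=pts('top',d);h=hsv(im);H,S,V=h[...,0],h[...,1],h[...,2]
def uv(m): v,u=np.where(m); return np.c_[u,v]
def top(m,z,tol,name):
    mm=m&(abs(P[...,2]-z)<tol); X=rays('top',uv(mm),z)[:,:2]
    r=cv2.minAreaRect(X.astype(np.float32)*1000); print(name,mm.sum(),'med z',np.median(P[mm][:,2]).round(4),'c',X.mean(0).round(4),'mid',(X.min(0)+X.max(0))/2,line(X)[1:],r)
red=((H<8)|(H>172))&(S>150)&(V>90)&roi(430,280,490,345)
top(red,.112,.012,'key top'); 
top(roi(430,285,490,345),.062,.008,'stand top')
top(roi(300,340,370,395)&(H>40)&(H<90)&(S>70),.068,.008,'boss top')
top(roi(320,275,350,350)&(H>40)&(H<90)&(S>70),.054,.005,'bar')
br=(H>8)&(H<28)&(S>110)&roi(295,295,350,330)
top(br,.0735,.006,'screw'); print(np.unique((P[br][:,2]*1000).round(0),return_counts=True))
blue=(H>100)&(H<125)&(S>100)&roi(500,250,600,390); top(blue,.010,.008,'mount plate')
top(roi(545,335,585,370)&(S<100),.050,.006,'post'); top(roi(520,262,560,295)&(S<100),.043,.006,'pin')
top(roi(300,270,365,392)&(S<60),.008,.006,'dock plate')
for n,x in dict(a=(300,270,370,395),b=(430,280,500,345),c=(505,255,595,385)).items(): 
    x0,y0,x1,y1=[int(k*.64) for k in x]
ims=[cv2.resize(im[int(y0*.64):int(y1*.64),int(x0*.64):int(x1*.64)],(260,400),interpolation=cv2.INTER_CUBIC) for x0,y0,x1,y1 in ((295,270,370,385),(430,270,505,385),(510,260,590,383))]
cv2.imwrite('pics/c1.png',np.hstack(ims))
E
```

```text
key top 65 med z 0.1122 c [ 0.4662 -0.023 ] mid [ 0.46554752 -0.02354405] (np.float64(156.961418626293), array([0.01185478, 0.04683502])) ((466.3360900878906, -23.056655883789062), (10.211442947387695, 40.13471984863281), 65.49437713623047)
stand top 407 med z 0.0629 c [ 0.465 -0.022] mid [ 0.46682037 -0.02152218] (np.float64(60.56917047882167), array([0.07307842, 0.07800586])) ((466.1531982421875, -22.702213287353516), (60.350982666015625, 60.713687896728516), 86.2985610961914)
boss top 119 med z 0.0685 c [0.3854 0.1874] mid [0.39008921 0.1875222 ] (np.float64(-172.12832967385708), array([0.04497168, 0.05157716])) ((386.1534118652344, 188.8701934814453), (42.77779006958008, 38.401329040527344), 45.38217544555664)
bar 151 med z 0.0545 c [0.4626 0.1876] mid [0.46303958 0.1877704 ] (np.float64(-178.97919452377607), array([0.01531814, 0.11707831])) ((463.0940856933594, 187.77166748046875), (99.60624694824219, 10.768598556518555), 0.7861971259117126)
screw 63 med z 0.0739 c [0.4712 0.2171] mid [0.47101374 0.21835414] (np.float64(-157.2761325670352), array([0.02391393, 0.03069107])) ((470
[... 578 characters left out ...]
 [ 0.4073 -0.2088] mid [ 0.40756483 -0.20899434] (np.float64(141.2689671559804), array([0.01783161, 0.01953009])) ((406.90606689453125, -208.30410766601562), (14.756247520446777, 17.22422981262207), 43.87261199951172)
pin 6 med z 0.0417 c [ 0.5393 -0.1665] mid [ 0.53880908 -0.16694444] (np.float64(-138.00128219810253), array([0.00704715, 0.00926944])) ((539.4869995117188, -166.29884338378906), (5.775606632232666, 3.941175699234009), 43.47442626953125)
dock plate 1969 med z 0.0086 c [0.4491 0.1966] mid [0.45290939 0.19943821] (np.float64(179.71547177723866), array([0.13486654, 0.24690739])) ((452.8868103027344, 199.44955444335938), (216.93150329589844, 113.16275024414062), 0.4602663516998291)
```

View pics/c1.png

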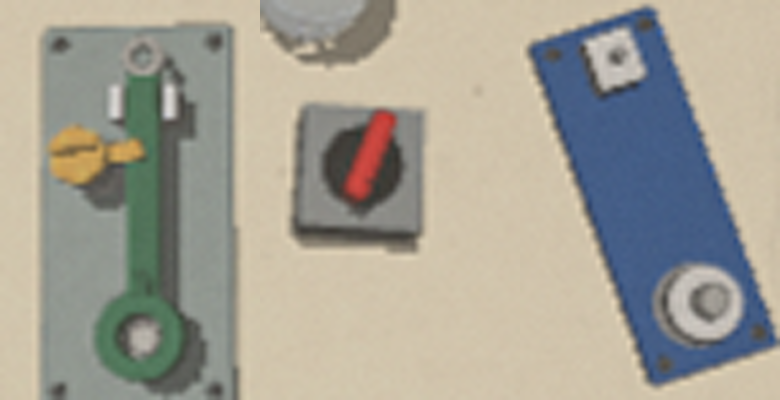

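The crop shows the slot at about 5–10° from dock y, the key's handle at yaw about -24°, the mount at yaw about 18° and the dock at yaw about 0.7°. Sizes and heights agree with the given ones, so I'll plan the approach.

```bash
cat > plan.py <<'E'
import sys; from h import *
# plan.py x y z yawdeg n opening : rows from the measured pose, tool down
x,y,z,yaw,n,o=map(float,sys.argv[1:7]); s=arm.get_state(); p=s['eef_pos']; y0=np.degrees(s['ee_rot'][2]); n=int(n)
dy=(yaw-y0+180)%360-180; d=(np.array([x,y,z])-p)/n; out=[]
for i in range(n):
    a=np.radians(y0+dy*i/n); c,q=np.cos(a),np.sin(a)
    out.append('0 0 %.2f %.4f %.4f %.4f %g'%(-dy/n,c*d[0]+q*d[1],q*d[0]-c*d[1],-d[2],o))
for i in range(0,n,8): print('; '.join(out[i:i+8]))
E
python3 plan.py .466 -.0227 .2 -24 14 .088 | sed 's/0.088/0.05/g'
```

```text
0 0 -9.29 -0.0292 0.0322 0.0024 0.05; 0 0 -9.29 -0.0340 0.0270 0.0024 0.05; 0 0 -9.29 -0.0379 0.0212 0.0024 0.05; 0 0 -9.29 -0.0409 0.0148 0.0024 0.05; 0 0 -9.29 -0.0427 0.0080 0.0024 0.05; 0 0 -9.29 -0.0434 0.0010 0.0024 0.05; 0 0 -9.29 -0.0430 -0.0060 0.0024 0.05; 0 0 -9.29 -0.0415 -0.0129 0.0024 0.05
0 0 -9.29 -0.0389 -0.0194 0.0024 0.05; 0 0 -9.29 -0.0352 -0.0255 0.0024 0.05; 0 0 -9.29 -0.0306 -0.0308 0.0024 0.05; 0 0 -9.29 -0.0253 -0.0354 0.0024 0.05; 0 0 -9.29 -0.0192 -0.0390 0.0024 0.05; 0 0 -9.29 -0.0127 -0.0416 0.0024 0.05
```

Request:
move_arm(rows="0 0 -9.3 -0.029 0.032 0.002 0.05; 0 0 -9.3 -0.034 0.027 0.002 0.05; 0 0 -9.3 -0.038 0.021 0.002 0.05; 0 0 -9.3 -0.041 0.015 0.002 0.05; 0 0 -9.3 -0.043 0.008 0.002 0.05; 0 0 -9.3 -0.043 0.001 0.002 0.05; 0 0 -9.3 -0.043 -0.006 0.002 0.05; 0 0 -9.3 -0.041 -0.013 0.002 0.05")

```text
t: 1.1
eef_pos: [0.3926, -0.2726, 0.2183]
ee_rot: [3.141, 0.0, -1.385]
force: [0.9, 0.1, -0.2]
width: 0.0501
gripper_force: 0.0
```

```bash
python3 plan.py .466 -.0227 .2 -24 6 .05
```

```text
0 0 -9.23 -0.0387 -0.0197 0.0031 0.05; 0 0 -9.23 -0.0350 -0.0257 0.0031 0.05; 0 0 -9.23 -0.0305 -0.0309 0.0031 0.05; 0 0 -9.23 -0.0251 -0.0354 0.0031 0.05; 0 0 -9.23 -0.0191 -0.0390 0.0031 0.05; 0 0 -9.23 -0.0126 -0.0415 0.0031 0.05
```

Request:
move_arm(rows="0 0 -9.2 -0.0387 -0.0197 0.003 0.05; 0 0 -9.2 -0.035 -0.0257 0.003 0.05; 0 0 -9.2 -0.0305 -0.031 0.003 0.05; 0 0 -9.2 -0.025 -0.0354 0.003 0.05; 0 0 -9.2 -0.019 -0.039 0.003 0.05; 0 0 -9.2 -0.0126 -0.0415 0.003 0.05; 0 0 0 0 0 0 0.05")

```text
t: 1.98
eef_pos: [0.4682, -0.0226, 0.2001]
ee_rot: [3.141, 0.001, -0.422]
force: [-0.3, 0.3, 0.8]
width: 0.0502
gripper_force: 0.0
```

```bash
python3 plan.py .466 -.0227 .088 -24 4 .05; python3 -c "
from h import *
print(arm.get_state()['eef_pos'],np.degrees(arm.get_state()['ee_rot']))"
```

```text
0 0 -0.04 -0.0005 0.0002 0.0280 0.05; 0 0 -0.04 -0.0005 0.0002 0.0280 0.05; 0 0 -0.04 -0.0005 0.0002 0.0280 0.05; 0 0 -0.04 -0.0005 0.0002 0.0280 0.05
[ 0.46816532 -0.02257943  0.20010923] [ 1.79979334e+02  3.24965438e-02 -2.41735403e+01]
```

Request:
move_arm(rows="0 0 0 -0.002 0.0008 0.03 0.05; 0 0 0 0 0 0.04 0.05; 0 0 0 0 0 0.03 0.05; 0 0 0 0 0 0.012 0.05; 0 0 0 0 0 0 0.0; 0 0 0 0 0 0 0.0; 0 0 0 0 0 0 0.0; 0 0 0 0 0 0 0.0", squeeze=35)

```text
t: 2.98
eef_pos: [0.466, -0.0245, 0.0892]
ee_rot: [-3.141, -0.001, -0.427]
force: [-0.1, 0.3, -0.1]
width: 0.0157
gripper_force: 0.0
```

Request:
move_arm(rows="0 0 0 0 0 0 0.0; 0 0 0 0 0 0 0.0; 0 0 0 0 0 0 0.0; 0 0 0 0 0 0 0.0")

```text
t: 3.48
eef_pos: [0.466, -0.0245, 0.0891]
ee_rot: [-3.141, -0.001, -0.427]
force: [-1.0, 1.6, 5.7]
width: 0.0119
gripper_force: 35.0
```

Request:
move_arm(rows="0 0 0 0 0 -0.01 0; 0 0 0 0 0 -0.035 0; 0 0 0 0 0 -0.04 0; 0 0 0 0 0 -0.025 0; 0 0 0 0 0 0 0")

```text
t: 4.1
eef_pos: [0.4666, -0.0243, 0.2009]
ee_rot: [-3.139, -0.003, -0.427]
force: [0.4, -0.6, -1.5]
width: 0.0121
gripper_force: 35.0
```

```bash
python3 plan.py .471 .2175 .184 -82 8 0; python3 - <<'E'
from h import *
# finer screw measure: brass pixels near z .0735, sub-pixel, from earlier image, plus scene image
for n in ('top','scene'):
    im,d=grab(n) if n=='scene' else (np.load('pics/top.npz')['im'],np.load('pics/top.npz')['d'])
    P=pts(n,d);h=hsv(im);H,S,V=h[...,0],h[...,1],h[...,2]
    m=(H>8)&(H<28)&(S>110)&(np.hypot(P[...,0]-.471,P[...,1]-.205)<.04)
    X=P[m]; print(n,m.sum())
    im2=cv2.resize(im,None,fx=12,fy=12,interpolation=cv2.INTER_CUBIC)
    v,u=np.where(m); c=(int(u.mean()),int(v.mean())); 
    cr=im2[(c[1]-16)*12:(c[1]+16)*12,(c[0]-16)*12:(c[0]+16)*12]; print(c); cv2.imwrite('pics/s_%s.png'%n,cr)
cv2.imwrite('pics/s.png',np.hstack([cv2.imread('pics/s_top.png'),cv2.imread('pics/s_scene.png')]))
E
```

```text
0 0 7.19 -0.0120 -0.0277 0.0021 0; 0 0 7.19 -0.0154 -0.0260 0.0021 0; 0 0 7.19 -0.0185 -0.0239 0.0021 0; 0 0 7.19 -0.0214 -0.0214 0.0021 0; 0 0 7.19 -0.0239 -0.0185 0.0021 0; 0 0 7.19 -0.0260 -0.0154 0.0021 0; 0 0 7.19 -0.0277 -0.0120 0.0021 0; 0 0 7.19 -0.0290 -0.0085 0.0021 0
top 100
(203, 200)
scene 102
(216, 229)
```

View pics/s.png

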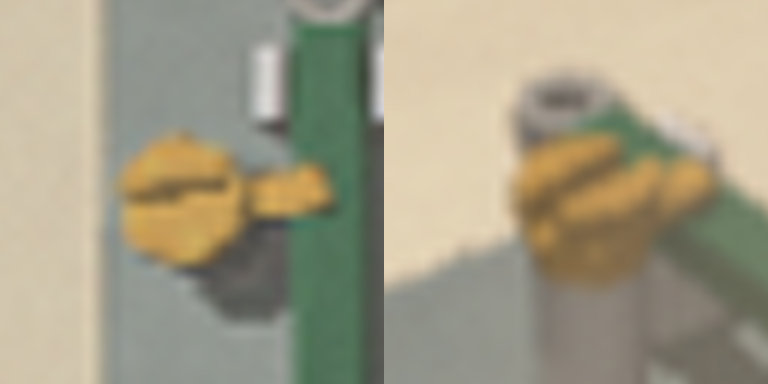

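The crop shows the head's centre at about (181,195) and the slot rising about 8° to the right, so its yaw is about -82.5°.

```bash
python3 - <<'E'
from h import *
for c in ((181,193.5),(181,199),(122,198),(228,183)):
    print(rays('top',[187+(c[0]+.5)/12-.5,184+(c[1]+.5)/12-.5],.0735).round(4))
print(rays('scene',[200+(585-384+.5)/12-.5,213+(195+.5)/12-.5],.0735).round(4))
E
python3 plan.py .4705 .2175 .184 -82.5 8 0
```

```text
[[0.4732 0.2181 0.0735]]
[[0.472  0.2181 0.0735]]
[[0.4722 0.231  0.0735]]
[[0.4755 0.2078 0.0735]]
[[0.4684 0.2225 0.0735]]
0 0 7.25 -0.0120 -0.0278 0.0019 0; 0 0 7.25 -0.0154 -0.0260 0.0019 0; 0 0 7.25 -0.0186 -0.0239 0.0019 0; 0 0 7.25 -0.0214 -0.0214 0.0019 0; 0 0 7.25 -0.0240 -0.0185 0.0019 0; 0 0 7.25 -0.0261 -0.0153 0.0019 0; 0 0 7.25 -0.0278 -0.0119 0.0019 0; 0 0 7.25 -0.0291 -0.0083 0.0019 0
```

Request:
move_arm(rows="0 0 7.2 -0.012 -0.028 0.002 0; 0 0 7.2 -0.0154 -0.0262 0.002 0; 0 0 7.2 -0.0185 -0.024 0.002 0; 0 0 7.2 -0.0214 -0.0216 0.002 0; 0 0 7.2 -0.024 -0.0186 0.002 0; 0 0 7.2 -0.026 -0.0155 0.002 0; 0 0 7.2 -0.0278 -0.012 0.002 0; 0 0 7.5 -0.029 -0.0085 0.002 0")

```text
t: 5.15
eef_pos: [0.4698, 0.2185, 0.1812]
ee_rot: [3.139, -0.001, -1.442]
force: [1.2, 0.0, 0.1]
width: 0.0117
gripper_force: 35.0
```

Request:
move_arm(rows="0 0 0 0 0 0 0; 0 0 0 0 0 0 0")

```text
t: 5.4
eef_pos: [0.47, 0.2175, 0.1816]
ee_rot: [3.14, -0.001, -1.436]
force: [0.7, -0.3, -0.8]
width: 0.012
gripper_force: 35.0
```

```bash
python3 plan.py .472 .217 .168 -82.5 2 0; python3 - <<'E'
from h import *
im,d=grab('scene'); im2,d2=grab('top')
a=im[150:260,150:300]; cv2.imwrite('pics/hv.png',np.hstack([cv2.resize(a,(600,440),interpolation=cv2.INTER_CUBIC)]))
E
```

```text
0 0 0.12 0.0004 -0.0010 0.0068 0; 0 0 0.12 0.0004 -0.0010 0.0068 0
```

View pics/hv.png

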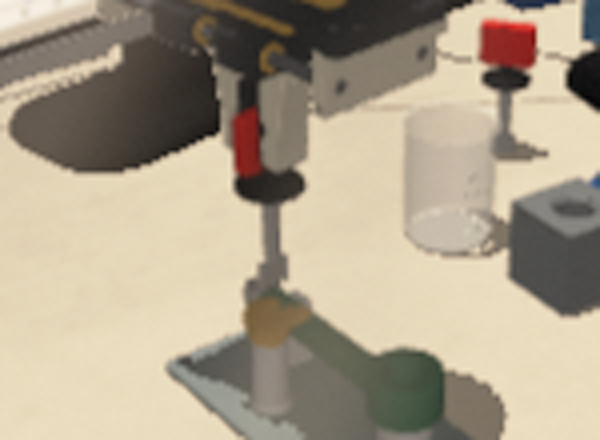

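The key hangs upright over the brass head (tip near (270,275)), so I'll lower it gently with a 2 mm correction in x.

Request:
move_arm(rows="0 0 0 0.0007 -0.002 0.006 0; 0 0 0 0 0 0.006 0; 0 0 0 0 0 0.005 0; 0 0 0 0 0 0.003 0; 0 0 0 0 0 0 0")

```text
t: 6.12
eef_pos: [0.4726, 0.2175, 0.1623]
ee_rot: [3.141, -0.0, -1.437]
force: [-0.9, 0.8, -0.7]
width: 0.0114
gripper_force: 35.0
```

Request:
move_arm(rows="0 0 0 0 0 0.0015 0; 0 0 0 0 0 0.0015 0; 0 0 0 0 0 0 0")

```text
t: 6.5
eef_pos: [0.4727, 0.2176, 0.1595]
ee_rot: [3.142, -0.0, -1.437]
force: [-0.5, -0.4, -0.9]
width: 0.0119
gripper_force: 35.0
```

Request:
move_arm(rows="0 0 0 0 0 0.002 0; 0 0 0 0 0 0.0015 0; 0 0 0 0 0 0 0")

```text
t: 6.88
eef_pos: [0.4726, 0.2175, 0.1559]
ee_rot: [3.141, -0.0, -1.437]
force: [-1.4, -0.1, -0.9]
width: 0.0116
gripper_force: 35.0
```

Request:
move_arm(rows="0 0 -6 0 0 0 0; 0 0 -6 0 0 0 0; 0 0 -6 0 0 0 0; 0 0 -6 0 0 0 0; 0 0 -6 0 0 0 0; 0 0 -6 0 0 0 0; 0 0 0 0 0 0 0")

```text
t: 7.75
eef_pos: [0.4728, 0.2176, 0.1561]
ee_rot: [-3.142, -0.0, -0.81]
force: [1.3, 0.1, -0.4]
width: 0.0121
gripper_force: 35.0
```

```bash
python3 -c "
from h import *
s=arm.get_state();print(s['force'],s['moment'],s['eef_pos'],np.degrees(s['ee_rot']))"
```

```text
[ 1.31863259  0.06765157 -0.42889076] [-0.21684638 -0.01728516 -0.04357054] [0.47279832 0.21756742 0.15609344] [-1.79997922e+02 -6.65693838e-03 -4.64009987e+01]
```

Request:
move_arm(rows="0 0 -7 0 0 0 0; 0 0 -7 0 0 0 0; 0 0 -7 0 0 0 0; 0 0 -7 0 0 0 0; 0 0 -7 0 0 0 0; 0 0 -7 0 0 0 0; 0 0 0 0 0 0 0")

```text
t: 8.62
eef_pos: [0.4729, 0.2175, 0.1561]
ee_rot: [3.142, -0.0, -0.079]
force: [0.7, -0.5, -0.1]
width: 0.0119
gripper_force: 35.0
```

```bash
python3 -c "
from h import *
s=arm.get_state();print(s['force'],s['moment'],s['eef_pos'],np.degrees(s['ee_rot']))"
```

```text
[ 0.74122438 -0.48979675 -0.10638092] [-0.35623748 -0.16372562  0.01119698] [0.47286255 0.21754446 0.15612022] [ 1.79995024e+02 -1.35323350e-02 -4.52042296e+00]
```

Request:
move_arm(rows="0 0 3 0 0 0 0; 0 0 0 0 0 -0.01 0; 0 0 0 0 0 -0.02 0; 0 0 0 0 0 -0.02 0; 0 0 0 0 0 0 0")

```text
t: 9.25
eef_pos: [0.4736, 0.2183, 0.2082]
ee_rot: [-3.139, -0.002, -0.129]
force: [0.2, -0.7, -0.8]
width: 0.012
gripper_force: 35.0
```

```bash
python3 plan.py .466 -.0235 .196 -24 8 0
```

```text
0 0 2.07 0.0030 0.0301 0.0015 0; 0 0 2.07 0.0040 0.0300 0.0015 0; 0 0 2.07 0.0051 0.0298 0.0015 0; 0 0 2.07 0.0062 0.0296 0.0015 0; 0 0 2.07 0.0073 0.0294 0.0015 0; 0 0 2.07 0.0083 0.0291 0.0015 0; 0 0 2.07 0.0094 0.0288 0.0015 0; 0 0 2.07 0.0104 0.0284 0.0015 0
```

Request:
move_arm(rows="0 0 2.1 0.003 0.03 0.001 0; 0 0 2.1 0.004 0.03 0.001 0; 0 0 2.1 0.005 0.0298 0.001 0; 0 0 2.1 0.0062 0.0296 0.001 0; 0 0 2.1 0.0073 0.0294 0.001 0; 0 0 2.1 0.0083 0.029 0.001 0; 0 0 2.1 0.0094 0.0288 0.001 0; 0 0 2 0.0104 0.0284 0.001 0")

```text
t: 10.25
eef_pos: [0.4644, -0.0251, 0.1976]
ee_rot: [3.141, 0.001, -0.422]
force: [1.0, 0.6, -0.2]
width: 0.0121
gripper_force: 35.0
```

Request:
move_arm(rows="0 0 0 0 0 0 0; 0 0 0 0 0 0 0")

```text
t: 10.5
eef_pos: [0.4648, -0.0241, 0.1978]
ee_rot: [3.142, 0.0, -0.42]
force: [1.0, -0.3, -0.6]
width: 0.0121
gripper_force: 35.0
```

```bash
python3 plan.py .466 -.0235 .1 -24 4 0; python3 - <<'E'
from h import *
im,d=grab('top'); b,_=grab('scene')
A=cv2.resize(im[170:250,180:250],(350,400),interpolation=cv2.INTER_CUBIC); B=cv2.resize(b[130:240,240:330],(327,400),interpolation=cv2.INTER_CUBIC)
cv2.imwrite('pics/st.png',np.hstack([A,B]))
E
```

```text
0 0 -0.02 0.0002 -0.0003 0.0245 0; 0 0 -0.02 0.0002 -0.0003 0.0245 0; 0 0 -0.02 0.0002 -0.0003 0.0245 0; 0 0 -0.02 0.0002 -0.0003 0.0245 0
```

View pics/st.png

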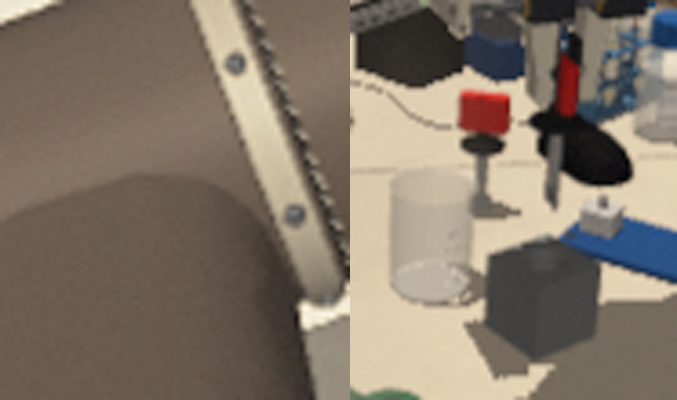

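The arm blocks the top view; in the scene view the key hangs upright above the stand's hole (548,258). I'll check the screw in the same scene frame.

```bash
python3 -c "
from h import *
b=np.load('pics/scene.npz')['im']
cv2.imwrite('pics/sc2.png',cv2.resize(b[205:285,190:280],(540,480),interpolation=cv2.INTER_CUBIC))"
```

```text
(no output)
```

View pics/sc2.png

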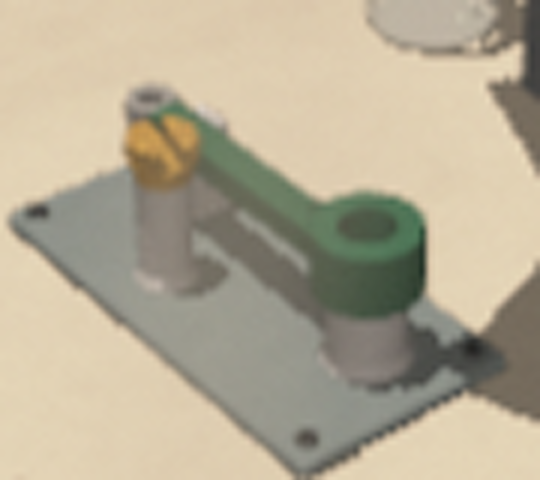

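Request:
move_arm(rows="0 0 0 0.001 0 0.025 0; 0 0 0 0 0 0.025 0; 0 0 0 0 0 0.02 0; 0 0 0 0 0 0.012 0; 0 0 0 0 0 0.01 0; 0 0 0 0 0 0.01 0; 0 0 0 0 0 0.005 0; 0 0 0 0 0 0 0")

```text
t: 11.6
eef_pos: [0.4657, -0.0246, 0.0909]
ee_rot: [3.141, 0.0, -0.42]
force: [0.2, 0.8, -1.1]
width: 0.0121
gripper_force: 35.0
```

The slot now runs nearly along the bar, with the tongue swung away behind the head. The key is in the stand, so I'll let it go.

Request:
move_arm(rows="0 0 0 0 0 0.001 0; 0 0 0 0 0 0 0.04; 0 0 0 0 0 0 0.04; 0 0 0 0 0 0 0.04; 0 0 0 0 0 0 0.04; 0 0 0 0 0 0 0.04")

```text
t: 12.35
eef_pos: [0.4658, -0.0245, 0.0901]
ee_rot: [-3.142, -0.0, -0.42]
force: [0.0, 0.8, 0.1]
width: 0.0398
gripper_force: 0.0
```

Request:
move_arm(rows="0 0 0 0 0 -0.02 0.04; 0 0 0 0 0 -0.04 0.04; 0 0 0 0 0 -0.04 0.04; 0 0 0 0 0 0 0.04")

```text
t: 12.85
eef_pos: [0.4677, -0.0241, 0.1931]
ee_rot: [-3.138, -0.005, -0.419]
force: [-0.2, -0.4, -0.9]
width: 0.0397
gripper_force: 0.0
```

```bash
python3 plan.py .4255 .1865 .16 0.8 8 .06; python3 - <<'E'
from h import *
im,d=grab('scene');P=pts('scene',d);h=hsv(im);H,S,V=h[...,0],h[...,1],h[...,2]
m=((H<8)|(H>172))&(S>150)&(V>60)&(np.hypot(P[...,0]-.466,P[...,1]+.0235)<.035)
X=P[m];print(m.sum(),X.mean(0),np.percentile(X[:,2],[2,98]))
print(arm.get_state()['width'])
E
```

```text
0 0 -3.10 -0.0155 -0.0219 0.0041 0.06; 0 0 -3.10 -0.0143 -0.0227 0.0041 0.06; 0 0 -3.10 -0.0131 -0.0234 0.0041 0.06; 0 0 -3.10 -0.0118 -0.0241 0.0041 0.06; 0 0 -3.10 -0.0105 -0.0247 0.0041 0.06; 0 0 -3.10 -0.0091 -0.0253 0.0041 0.06; 0 0 -3.10 -0.0077 -0.0257 0.0041 0.06; 0 0 -3.10 -0.0063 -0.0261 0.0041 0.06
111 [ 0.4604265  -0.01723452  0.09827343] [0.07857152 0.11316414]
0.040041160989707676
```

Request:
move_arm(rows="0 0 -3.1 -0.015 -0.022 0.004 0.06; 0 0 -3.1 -0.014 -0.0227 0.004 0.06; 0 0 -3.1 -0.013 -0.0234 0.004 0.06; 0 0 -3.1 -0.0115 -0.0241 0.004 0.06; 0 0 -3.1 -0.0103 -0.0247 0.004 0.06; 0 0 -3.1 -0.009 -0.0253 0.004 0.06; 0 0 -3.1 -0.0075 -0.0257 0.004 0.06; 0 0 -3.1 -0.006 -0.0261 0.004 0.06")

```text
t: 13.9
eef_pos: [0.4248, 0.186, 0.1567]
ee_rot: [3.14, 0.002, 0.015]
force: [0.8, 1.2, -0.1]
width: 0.0601
gripper_force: 0.0
```

Request:
move_arm(rows="0 0 0 0 0 0.02 0.06; 0 0 0 0 0 0 0.06")

```text
t: 14.15
eef_pos: [0.4243, 0.1846, 0.1359]
ee_rot: [3.138, 0.004, 0.013]
force: [-0.5, 0.4, 1.3]
width: 0.0603
gripper_force: 0.0
```

```bash
python3 plan.py .4272 .1868 .036 0.8 5 .06; python3 - <<'E'
from h import *
im,d=grab('scene');P=pts('scene',d);h=hsv(im);H,S,V=h[...,0],h[...,1],h[...,2]
g=(H>40)&(H<90)&(S>70)&(P[...,0]>.33)&(P[...,0]<.45)&(abs(P[...,1]-.187)<.05)
t=g&(abs(P[...,2]-.068)<.003); X=P[t]; c,r=cv2.minEnclosingCircle((X[:,:2]*1000).astype(np.float32)); print(t.sum(),c,r,np.median(X[:,2]))
E
```

```text
0 0 -0.01 0.0006 -0.0004 0.0200 0.06; 0 0 -0.01 0.0006 -0.0004 0.0200 0.06; 0 0 -0.01 0.0006 -0.0004 0.0200 0.06; 0 0 -0.01 0.0006 -0.0004 0.0200 0.06; 0 0 -0.01 0.0006 -0.0004 0.0200 0.06
0 (0.0, 0.0) 0.0 nan
  return _methods._mean(a, axis=axis, dtype=dtype,
  ret = ret.dtype.type(ret / rcount)
```

Request:
move_arm(rows="0 0 0 0.0027 -0.002 0.025 0.06; 0 0 0 0 0 0.03 0.06; 0 0 0 0 0 0.025 0.06; 0 0 0 0 0 0.013 0.06; 0 0 0 0 0 0.006 0.06; 0 0 0 0 0 0 0.06; 0 0 0 0 0 0 0.06")

```text
t: 15.08
eef_pos: [0.4288, 0.1881, 0.0398]
ee_rot: [-3.141, -0.001, 0.013]
force: [1.3, -0.2, 0.2]
width: 0.0601
gripper_force: 0.0
```

Request:
move_arm(rows="0 0 0 -0.0015 0.001 0.0035 0.06; 0 0 0 0 0 0 0; 0 0 0 0 0 0 0; 0 0 0 0 0 0 0; 0 0 0 0 0 0 0; 0 0 0 0 0 0 0; 0 0 0 0 0 0 0; 0 0 0 0 0 0 0", squeeze=55)

```text
t: 16.08
eef_pos: [0.427, 0.1867, 0.0356]
ee_rot: [-3.141, -0.0, 0.013]
force: [0.4, 0.3, 0.1]
width: 0.0154
gripper_force: 55.0
```

Request:
move_arm(rows="0 0 0 0 0 0 0; 0 0 0 0 0 0 0")

```text
t: 16.32
eef_pos: [0.427, 0.1867, 0.0356]
ee_rot: [-3.142, -0.0, 0.013]
force: [0.4, 0.5, 0.6]
width: 0.0154
gripper_force: 55.0
```

Request:
move_arm(rows="0 0 0 0 0 -0.005 0; 0 0 0 0 0 -0.012 0; 0 0 0 0 0 -0.02 0; 0 0 0 0 0 -0.025 0; 0 0 0 0 0 -0.03 0; 0 0 0 0 0 -0.03 0; 0 0 0 0 0 -0.012 0; 0 0 0 0 0 0 0")

```text
t: 17.32
eef_pos: [0.4269, 0.1868, 0.1701]
ee_rot: [-3.14, -0.001, 0.013]
force: [-0.1, -0.2, -4.4]
width: 0.0158
gripper_force: 55.0
```

```bash
python3 - <<'E'
from h import *
s=arm.get_state();print(s['force'],s['moment'],s['eef_pos'])
im,d=grab('scene');P=pts('scene',d);h=hsv(im);H,S,V=h[...,0],h[...,1],h[...,2]
g=(H>40)&(H<90)&(S>70)&(P[...,2]>.15)&(P[...,0]<.65)&(P[...,0]>.3); X=P[g];print(g.sum(),X.min(0),X.max(0))
cv2.imwrite('pics/lift.png',cv2.resize(im[130:290,150:350],(700,560),interpolation=cv2.INTER_CUBIC))
E
python3 plan.py .447 -.1975 .17 17.9 10 0
```

```text
[-0.06174975 -0.24244198 -4.37994093] [-0.13844969  0.14342204 -0.00129726] [0.42691771 0.18676806 0.17006175]
26 [ 0.46820129 -0.9262067   0.17997355] [0.61717515 0.19713447 0.26558123]
0 0 -1.72 0.0016 0.0384 -0.0001 0; 0 0 -1.72 0.0004 0.0384 -0.0001 0; 0 0 -1.72 -0.0007 0.0384 -0.0001 0; 0 0 -1.72 -0.0019 0.0384 -0.0001 0; 0 0 -1.72 -0.0030 0.0383 -0.0001 0; 0 0 -1.72 -0.0042 0.0382 -0.0001 0; 0 0 -1.72 -0.0053 0.0381 -0.0001 0; 0 0 -1.72 -0.0065 0.0379 -0.0001 0
0 0 -1.72 -0.0076 0.0377 -0.0001 0; 0 0 -1.72 -0.0087 0.0374 -0.0001 0
```

View pics/lift.png

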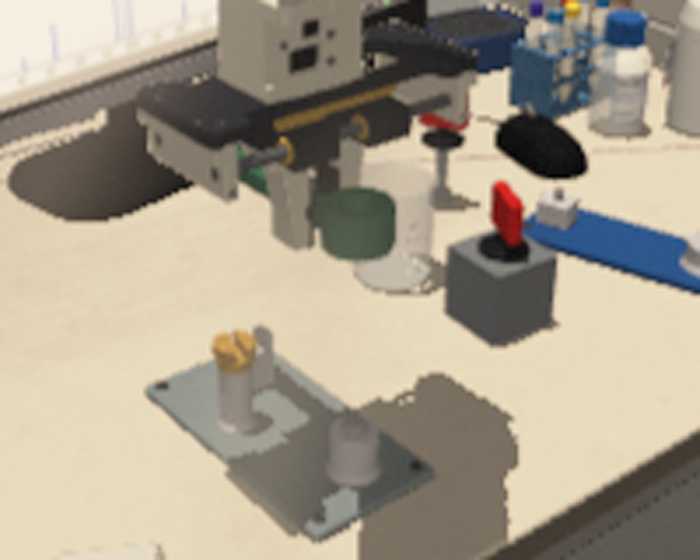

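The lever hangs level in the gripper, and the key stands upright and fully down in the stand. I'll carry the lever to the mount.

Request:
move_arm(rows="0 0 -1.7 0.001 0.02 0 0; 0 0 -1.7 0 0.035 0 0; 0 0 -1.7 -0.0005 0.0384 0 0; 0 0 -1.7 -0.0015 0.0384 0 0; 0 0 -1.7 -0.003 0.0383 0 0; 0 0 -1.7 -0.0042 0.0382 0 0; 0 0 -1.7 -0.0053 0.0381 0 0; 0 0 -1.7 -0.0065 0.038 0 0")

```text
t: 18.38
eef_pos: [0.4414, -0.1, 0.1681]
ee_rot: [-3.141, 0.003, 0.251]
force: [1.1, -0.1, -2.9]
width: 0.0155
gripper_force: 55.0
```

```bash
python3 plan.py .447 -.197 .17 17.9 4 0
```

```text
0 0 -0.88 -0.0047 0.0238 -0.0005 0; 0 0 -0.88 -0.0050 0.0238 -0.0005 0; 0 0 -0.88 -0.0054 0.0237 -0.0005 0; 0 0 -0.88 -0.0058 0.0236 -0.0005 0
```

Request:
move_arm(rows="0 0 -0.9 -0.0047 0.0238 0 0; 0 0 -0.9 -0.005 0.0238 0 0; 0 0 -0.9 -0.0054 0.0237 0 0; 0 0 -0.9 -0.0058 0.0225 0 0; 0 0 0 0 0 0 0; 0 0 0 0 0 0.02 0; 0 0 0 0 0 0.025 0; 0 0 0 0 0 0.02 0")

```text
t: 19.38
eef_pos: [0.4466, -0.194, 0.1027]
ee_rot: [-3.141, 0.002, 0.313]
force: [0.2, 0.3, -2.8]
width: 0.0155
gripper_force: 55.0
```

Request:
move_arm(rows="0 0 0 0 0 0.01 0; 0 0 0 0 0 0 0; 0 0 0 0 0 0 0")

```text
t: 19.75
eef_pos: [0.4481, -0.1946, 0.0951]
ee_rot: [3.141, -0.001, 0.313]
force: [0.4, 0.1, -2.6]
width: 0.0152
gripper_force: 55.0
```

```bash
python3 plan.py .447 -.197 .092 17.9 1 0; python3 - <<'E'
from h import *
im,d=grab('scene'); P=pts('scene',d);h=hsv(im);H,S,V=h[...,0],h[...,1],h[...,2]
b,_=grab('top')
A=cv2.resize(im[130:250,270:420],(500,400),interpolation=cv2.INTER_CUBIC);B=cv2.resize(b[150:250,310:385],(300,400),interpolation=cv2.INTER_CUBIC)
cv2.imwrite('pics/fin.png',np.hstack([A,B]))
g=(H>40)&(H<90)&(S>70)&(P[...,2]>.085)&(P[...,2]<.14)&(np.hypot(P[...,0]-.407,P[...,1]+.21)<.04)
X=P[g];print(g.sum(), np.percentile(X[:,2],[1,50,99])); t=X[X[:,2]>np.percentile(X[:,2],99)-.004]
print(cv2.minEnclosingCircle((t[:,:2]*1000).astype(np.float32)))
s=arm.get_state();print(s['eef_pos'],np.degrees(s['ee_rot']),s['force'],s['qd'])
E
```

```text
0 0 0.06 -0.0018 0.0020 0.0031 0
209 [0.10179221 0.1188071  0.12952446]
((407.3184509277344, -201.49659729003906), 20.348953247070312)
[ 0.44813948 -0.19463281  0.09527278] [ 1.79971053e+02 -6.98313139e-02  1.79496376e+01] [ 0.63880755  0.94001931 -4.13255782] [-0.00187668 -0.00182223 -0.0011802  -0.00073285  0.00060296  0.0005712 ]
```

View pics/fin.png

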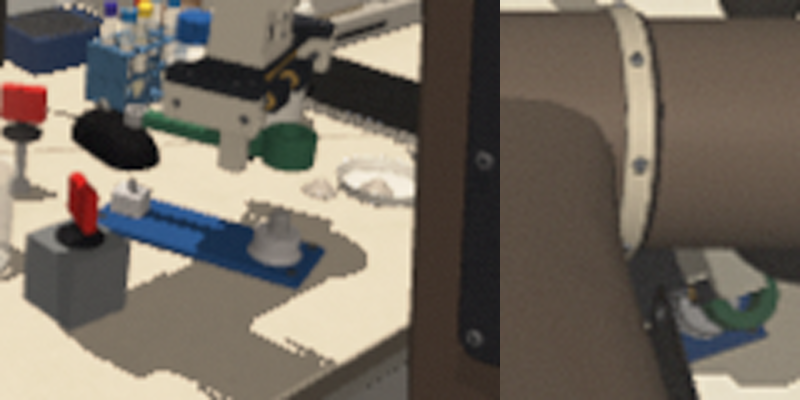

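The lever is level above the mount. In the top view the boss ring is at about (740,300) with the post partly behind it, so I'll measure the boss against the post.

```bash
python3 - <<'E'
from h import *
from scipy.optimize import least_squares
f=np.load('pics/top.npz');im,d=f['im'],f['d'];P=pts('top',d);h=hsv(im);H,S,V=h[...,0],h[...,1],h[...,2]
g=(H>40)&(H<90)&(S>70)&(abs(P[...,2]-.1275)<.007)&(np.hypot(P[...,0]-.407,P[...,1]+.21)<.05)
v,u=np.where(g);X=rays('top',np.c_[u,v],.1277)[:,:2];print(len(X),X.min(0),X.max(0),np.median(P[g][:,2]))
# ring 11..22 mm: centre minimising the amount by which pixels fall outside the annulus
c=np.array([.407,-.21]); best=min(((np.maximum(0,np.hypot(*(X-[x,y]).T)-.022)**2+np.maximum(0,.011-np.hypot(*(X-[x,y]).T))**2).sum(),x,y) for x in np.arange(.39,.425,.0005) for y in np.arange(-.23,-.19,.0005)); print('boss top',best)
f=np.load('pics/scene.npz');im,d=f['im'],f['d'];P=pts('scene',d);h=hsv(im);H,S,V=h[...,0],h[...,1],h[...,2]
q=(H>40)&(H<90)&(S>70)&(np.hypot(P[...,0]-.407,P[...,1]+.21)<.045)&(P[...,2]>.09)
def ext(m,z,n='scene'): 
    v,u=np.where(m); u0,u1=u.min(),u.max(); print('cols',u0,u1,'rows',v.min(),v.max()); return (u0+u1)/2
a=ext(q,0)
m=arm.camera_model('scene');K=np.array(m['mtx']);T=np.array(m['camera_from_world'])
def pr(p): c=T[:3,:3]@p+T[:3,3]; return (K@c/c[2])[:2]
print('expected boss px',pr(np.array([.408,-.2085,.1135])),'post',pr(np.array([.4073,-.2088,.05])))
p=(abs(P[...,2]-.047)<.005)&(np.hypot(P[...,0]-.407,P[...,1]+.209)<.03)&(S<100); ext(p,0); print(P[p].mean(0))
E
```

```text
38 [ 0.38772957 -0.22527983] [ 0.41222516 -0.19034526] 0.12814557833736534
boss top (np.float64(0.0), np.float64(0.4055), np.float64(-0.206))
cols 345 364 rows 167 180
expected boss px [357.1554015  173.54912241] post [354.12379119 193.71095029]
cols 350 356 rows 192 196
[ 0.40873795 -0.20722945  0.04783742]
```

Request:
move_arm(rows="0 0 0 -0.0015 0.0025 0.001 0; 0 0 0 0 0 0 0; 0 0 0 0 0 0 0; 0 0 0 0 0 0 0")

```text
t: 20.35
eef_pos: [0.447, -0.1975, 0.0936]
ee_rot: [3.142, -0.0, 0.313]
force: [-1.3, 0.0, -4.0]
width: 0.0156
gripper_force: 55.0
```

```bash
python3 - <<'E'
from h import *
im,d=grab('top');P=pts('top',d);h=hsv(im);H,S,V=h[...,0],h[...,1],h[...,2]
g=(H>40)&(H<90)&(S>70)&(abs(P[...,2]-.1275)<.008)&(np.hypot(P[...,0]-.407,P[...,1]+.21)<.05)
v,u=np.where(g);X=rays('top',np.c_[u,v],.1267)[:,:2]
C=[]
for x in np.arange(.38,.43,.0005):
    for y in np.arange(-.24,-.18,.0005):
        r=np.hypot(*(X-[x,y]).T); C.append(((np.maximum(0,r-.022)**2+np.maximum(0,.011-r)**2).sum(),x,y))
C=np.array(C);F=C[C[:,0]<C[:,0].min()+2e-6];print(len(X),F[:,1:].mean(0),F[:,1:].min(0),F[:,1:].max(0))
s=arm.get_state();print(s['t'],s['eef_pos'],np.degrees(s['ee_rot']),s['force'],s['gripper_force'])
E
```

```text
45 [ 0.40609664 -0.20930672] [ 0.4035 -0.2125] [ 0.4085 -0.206 ]
20.4 [ 0.44698578 -0.19747799  0.09356626] [-1.79998923e+02 -3.59322538e-04  1.79448122e+01] [-0.06674933  0.7797863  -3.62238523] 54.99881386756897
```

The boss measures (0.406, -0.209) against the post at (0.407, -0.209), level and still with the underside about 0.098 m up. I'll hand it in.

```bash
python3 -c "
from station import arm
print(arm.job_done())"
```

```text
the job is handed in; nothing more can be done
None
```

I've handed the job in: the screw is turned clear of the lever, the key is back upright and fully down in its stand, and the lever is held level about 5 cm above the post, boss over post within a few millimetres. I didn't measure the tail over the pin directly, and no verdict came back.

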